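# Fit the coupling star to the crate shaker's drive hub

### The arm

A 7-joint arm with a two-finger parallel gripper is mounted at the origin on the work surface. World frame = base frame: x ahead of the robot, y to its left, z up, the work surface at z = 0. Lengths are in m, angles in rad, forces in N, time in s.
With the tool pointing down it reaches from about 0.4 to 0.85 m from the base axis. Payload 4.5 kg.
Tool frame: the origin (TCP) lies where the fingers leave the gripper's body, on its centre line; the fingertips stand 64 mm ahead of it and the grasp point (between the pads) lies 45 mm ahead of it; z points along the fingers, y is the direction in which the jaws open and shut (so a half turn about z gives the same grasp; the last joint's range is limited). The gripper opens to 88 mm and grips with 3 to 60 N. Pads are 18 mm wide; open, the fingers measure 123 mm over their backs; the gripper's body (75 mm by 187 mm) begins 45 mm behind the grasp point.
Start: joints at [1.245, 0.689, -0.195, 1.565, 0.157, 0.902, -0.215], TCP at [0.22, -0.585, 0.303] pointing down, gripper open.
Joint ranges: [-3.01, 3.01], [-0.46, 2.08], [-1.47, 1.51], [0.13, 2.56], [-1, 4.14], [0.04, 2.09], [-2.66, 2.66]. Speed limits (rad/s): [2.57, 2.57, 3.14, 3.14, 3.14, 3.14, 3.14].

### API

Orientations are given as a unit quaternion [x, y, z, w].
In Python, from plant import monitor, snapshot, workorder, finder gives the robot as it stands.
- The arm moves only by the tool carry_out, never from a script. Its argument "motion" is one flat list of numbers, 6 for each row, row after row: the shift along the tool's x, y, z in cm, then the turn, a rotation vector about the tool's x, y, z in rad. In form: [x, y, z, rx, ry, rz, x, y, z, rx, ry, rz, ...]. A call has 1 to 8 rows; each row shifts and turns the commanded pose from where the row before left it, along the tool's axes as they then stand; what a row does not reach is not made up. A row lasts 1/8 s, in which the tool goes at most 62.5 mm and 10.7 degrees, less where a joint would pass 70% of its speed; a pose out of reach is approached as far as the arm can. A call with a gripper value outside its range is refused whole. "hand" is the finger opening in cm, from 0 to 8.81, set as the call begins (left out, the last holds). The fingers move at their own pace and stop on an object; "grip_force" is the grip in N (left out, the last holds). Time passes only in rows, so rows that do not move let the fingers close. It gives the time, the measured TCP pose, the force and the opening at its end, in the units of the state.
- monitor.get_state(): the state, without advancing time (a new reading comes with each control period).
- snapshot(name): name is "scene" or "top" or "wrist"; returns a dict with "frame" (420x560x3 uint8, red, green, blue), "range_z" (420x560 float32, m along the optical axis (not along the pixel's ray), 0 where there is no reading), "fx", "fy", "cx", "cy" (pixels), "D" ([k1, k2, p1, p2, k3] as OpenCV has them; the pictures are not rectified), "rvec" (rotation vector, rad) and "tvec" (3), from world to camera coordinates, as OpenCV has them; the wrist camera has in their place "hand_eye" (4x4, takes a point from camera to tool coordinates, whose origin is the TCP and whose axes are the flange's). Camera axes: x right, y down, z forward; pixel columns grow to the right and rows downward; lengths in m; the calibration is good to about 2 mm. A picture is of the moment at which its call begins: read the wrist's pose just before it.
- workorder.finish_job(): hands the job in, once; it reports no verdict.
Trained networks look in a picture, given as the dict that the camera call returned (one of the last four; its "shot" number tells which), for a name from the list of things; names that differ only in an ending like _2 or _b are one class to them, and where a whole thing is asked for, a point or a joint stands for the part that bears it (a point fixed in the world has none). Each returns a list of dicts, best first, with "p" (0 to 1); they miss things now and then, are a little off and sometimes report something else, mostly with a low value. They report only what shows in the picture. A call takes as long as a camera call. They do not tell look-alikes from the thing itself.
- finder.masks_of(picture, thing): "pixels" (420x560 bool, what is visible of it) and "extent" ([left, top, right, bottom] in pixels, round what is visible of it).
The state is a dict: "clock": time; "q": joint angles; "qd": joint speeds; "joint_torque": joint torques, N m; "tool_pos": TCP position; "eef_rot": TCP orientation; "contact_force": force on the tool from outside, world axes, zero at the start; "moment": the same for the moment, N m; "opening": opening from 0.0 (shut) to 1.0 (fully open).
Only numpy, scipy, OpenCV 4.12 (cv2) and the standard library are available. Lean on these libraries where they do the work, as an engineer would, in place of code of your own. Each camera call takes 0.05 s, during which the arm holds its last target. There are 200 camera calls.

### The job

Fit the orange four-armed coupling star to the four-pin hub of the crate shaker's drive unit: turn it so that its arms lie in the gaps between the hub's pins, and push it fully home, past the stiff red plug, until it sits flat on the hub plate. Let go of it, and leave the green three-armed and yellow six-armed stars where they are.

Things in the scene. Friction and masses are not known exactly. Their poses are not given: they have to be found in the camera images.
- star4: The right part: orange star, 0.1 to 0.2 kg, 20 mm thick, four arms 16 mm wide reaching 46 mm from its axis, core 36 mm across. On it a square grip post, 28 x 28 mm, from 20 to 65 mm above the underside, flats square to the arms. Stands on the table, post up, any yaw. Origin: centre of the underside; x and y along arms, z up.
- hub_seat (a point): Centre of the top face of the hub plate (104 mm disc), 102 mm above the table, on a fixed grey gearbox with blue motor. Four dark pins, 16 mm thick, 26 mm tall, stand 34 mm from the axis at 45 degrees to x and y, so x and y point through the 32 mm gaps. z up. The hub's angle varies and stays put (1.5 N m). Central red plug, 28 mm wide, 12 mm proud, goes flush at 8 N and stays down.
- star3: Wrong part, to be left alone: green star of the same heights and post but with three arms, 16 mm wide, 120 degrees apart, one of them along x. Origin: centre of the underside, on the table, z up.
- star6: Wrong part, to be left alone: yellow star of the same heights and post but with six arms, 10 mm wide, 60 degrees apart, one of them along x. Origin: centre of the underside, on the table, z up.
Things that resemble listed ones, but are neither listed nor needed, are in the scene too. Leave any pink look-alike of the star4 alone.

How it is judged:
By the outcome, as a careful person would: the job done as asked, in the order asked, and still so for the second after the job is handed in, with the robot touching nothing.
It also fails if it takes over 35 s, if anything falls off the work surface, if the arm or the gripper's body presses on something with over 40 N, if the wrist force passes 120 N, or if a joint passes its speed limit or range.

## Working session

There is one attempt and no reset: what is moved stays moved. The work goes in short steps, Python scripts to look and compute and a tool call to move; the robot and the scene stay as the last step left them, time stands still between calls to the robot, and variables do not carry over. Pictures are saved under pics/ and viewed, about 8 in all and at most 12, crops included, and the job is handed in when it is done.

Besides the shell and the picture viewer there is one more tool, called after "Request:" as name(argument=value, ...) on one line, values as JSON. carry_out: Moves the arm, as the interface text tells. Its arguments: {"type":"object","properties":{"motion":{"type":"array"},"hand":{"type":"number"},"grip_force":{"type":"number"}},"required":["motion"]}

```bash
ls && mkdir -p pics
cat > h.py <<'E'
import numpy as np, cv2
from scipy.spatial.transform import Rotation as R
from plant import monitor, snapshot, workorder, finder
def save(p,n,crop=None,s=1):
    im=p["frame"][:,:,::-1]
    if crop: im=im[crop[1]:crop[3],crop[0]:crop[2]]
    cv2.imwrite(f"pics/{n}.png",cv2.resize(im,None,fx=s,fy=s,interpolation=cv2.INTER_CUBIC))
def c2w(p,st=None):
    if "rvec" in p:
        Rm=cv2.Rodrigues(np.array(p["rvec"],float))[0]; T=np.eye(4); T[:3,:3]=Rm.T; T[:3,3]=-Rm.T@np.array(p["tvec"],float).ravel(); return T
    W=np.eye(4); W[:3,:3]=R.from_quat(st["eef_rot"]).as_matrix(); W[:3,3]=st["tool_pos"]; return W@np.array(p["hand_eye"])
def cloud(p,st=None):
    h,w=p["range_z"].shape; K=np.array([[p["fx"],0,p["cx"]],[0,p["fy"],p["cy"]],[0,0,1]],float)
    u,v=np.meshgrid(np.arange(w),np.arange(h)); uv=np.stack([u,v],-1).reshape(-1,1,2).astype(float)
    n=cv2.undistortPoints(uv,K,np.array(p["D"],float)).reshape(h,w,2); z=p["range_z"]
    P=np.dstack([n[...,0]*z,n[...,1]*z,z]); T=c2w(p,st); P=P@T[:3,:3].T+T[:3,3]; P[z==0]=np.nan; return P
E
python3 - <<'E'
from h import *
print(monitor.get_state())
for c in("top","scene"):
    p=snapshot(c); save(p,c+"0",s=1.4); C=cloud(p)
    for t in("star4","star3","star6","hub_seat"):
        for m in finder.masks_of(p,t)[:3]:
            print(c,t,round(m["p"],2),m["extent"],np.nanmedian(C[m["pixels"]],0).round(3))
E
```

```text
pics
{'clock': 0.0, 'q': array([ 1.2447869 ,  0.69001101, -0.19452859,  1.56631015,  0.15733101,
        0.90249573, -0.21507962]), 'qd': array([ 0.00020786,  0.00093075, -0.00032687,  0.00021203, -0.00082019,
        0.00014612,  0.00041986]), 'joint_torque': array([ 6.61374506e-04, -5.27562511e+01, -1.26655418e+00, -1.53426164e+01,
       -5.26280247e-02,  6.29449802e-03,  1.75755767e-04]), 'tool_pos': array([ 0.21984709, -0.5845231 ,  0.30190246]), 'eef_rot': array([ 9.83848602e-01,  1.79000257e-01, -2.33378232e-04, -8.83820180e-04]), 'contact_force': array([ 0.1607771 ,  0.10867594, -0.18493886]), 'moment': array([-0.01487892, -0.0313837 , -0.02277134]), 'opening': 1.0001088509418912}
top star4 0.85 [164.4, 149.1, 205.1, 192.6] [0.679 0.21  0.022]
top star4 0.79 [135.8, 222.6, 180.1, 261.4] [0.531 0.268 0.021]
top star4 0.67 [227.6, 242.9, 268.0, 283.5] [0.473 0.08  0.022]
top star3 0.85 [164.4, 149.1, 205.1, 192.6] [0.679 0.21  0.022]
top star3 0.79 [135.8, 222.6, 180.1, 261.4] [0.531 0.268 0.021]
top star3 0.67 [227.6, 242.9, 268.0, 283.5] [0.473 0.08  0.022]
top star6 0.85 [16
[... 209 characters left out ...]
0.5, 276.7] [ 0.514 -0.151  0.103]
scene star4 0.88 [260.2, 174.7, 302.9, 215.0] [0.488 0.076 0.02 ]
scene star4 0.86 [352.1, 176.1, 396.0, 209.9] [0.545 0.265 0.019]
scene star4 0.82 [291.4, 217.4, 331.8, 262.3] [0.639 0.089 0.019]
scene star3 0.88 [260.2, 174.7, 302.9, 215.0] [0.488 0.076 0.02 ]
scene star3 0.86 [352.1, 176.1, 396.0, 209.9] [0.545 0.265 0.019]
scene star3 0.82 [291.4, 217.4, 331.8, 262.3] [0.639 0.089 0.019]
scene star6 0.88 [260.2, 174.7, 302.9, 215.0] [0.488 0.076 0.02 ]
scene star6 0.86 [352.1, 176.1, 396.0, 209.9] [0.545 0.265 0.019]
scene star6 0.82 [291.4, 217.4, 331.8, 262.3] [0.639 0.089 0.019]
scene hub_seat 0.71 [144.0, 172.5, 198.3, 213.9] [ 0.526 -0.157  0.101]
```

View pics/top0.png

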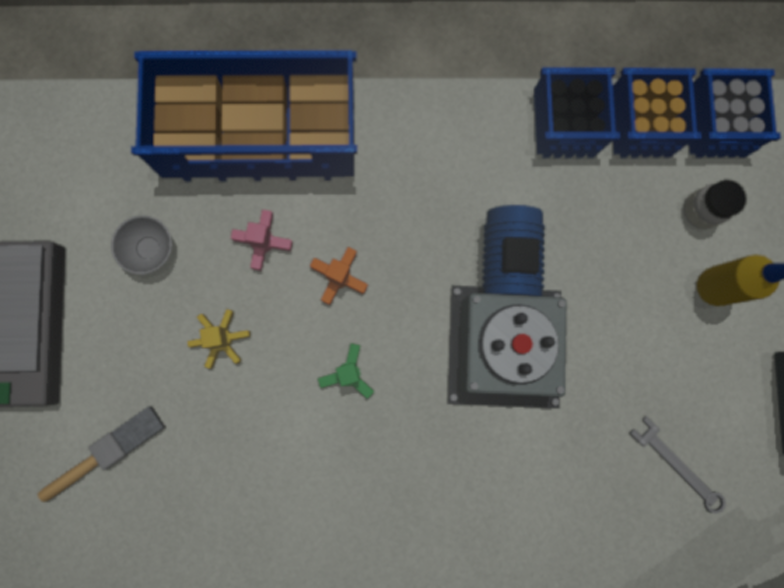

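The picture (scaled 1.4) shows four candidates. Orange is at about (340,275) with four arms, pink at (262,239) is the look-alike, yellow at (218,338) has six arms, and green at (347,377) has three. Orange fits star4. I'll measure it and confirm in a crop.

```bash
cat >> h.py <<'E'
def orange(p,C):
    hsv=cv2.cvtColor(p["frame"],cv2.COLOR_RGB2HSV)
    return (hsv[...,0]>=5)&(hsv[...,0]<=16)&(hsv[...,1]>150)&(hsv[...,2]>50)&np.isfinite(C[...,2])
def fold4(xy,c):
    d=xy-c; a=np.arctan2(d[:,1],d[:,0]); r=np.hypot(d[:,0],d[:,1]); return np.angle(np.sum(r**2*np.exp(4j*a)))/4
def star(p,C,z0=0.,near=None):
    m=orange(p,C)
    if near is not None: m&=np.hypot(C[...,0]-near[0],C[...,1]-near[1])<.07
    Z=C[...,2]-z0; post=C[m&(Z>.060)&(Z<.072)]; arm=C[m&(Z>.014)&(Z<.026)]
    (cx,cy),wh,ang=cv2.minAreaRect(post[:,:2].astype(np.float32)*1000)
    c=np.array([cx,cy])/1000; far=arm[np.hypot(*(arm[:,:2]-c).T)>.022]
    return dict(n=(len(post),len(arm)),c=c.round(4),med=np.median(post,0).round(4),wh=np.round(wh,1),postang=round(ang,1),armang=round(np.degrees(fold4(far[:,:2],c)),1),zarm=np.median(arm[:,2]).round(4))
def hub(p,C,near=(.514,-.151)):
    d=np.hypot(C[...,0]-near[0],C[...,1]-near[1])
    pins=((C[...,2]>.120)&(C[...,2]<.136)&(d<.06)).astype(np.uint8)
    n,l,s,ce=cv2.connectedComponentsWithStats(pins)
    P=np.array([np.median(C[l==i][:,:2],0) for i in range(1,n) if s[i,4]>8])
    c=P.mean(0); return P.round(4),c.round(4),round(np.degrees(fold4(P,c)),1)
E
python3 - <<'E'
from h import *
p=snapshot("top"); C=cloud(p); save(p,"cropt",(120,130,420,290),2.6)
print(star(p,C,near=(.57,.09))) if 0 else None
m=orange(p,C); k=C[m]; k=k[(k[:,2]>.01)&(k[:,2]<.08)&(k[:,1]>-.05)&(k[:,1]<.2)&(k[:,0]<.7)]; c=np.median(k[:,:2],0); print(c,len(k))
print(star(p,C,near=c)); print(hub(p,C))
E
```

```text
[0.62447446 0.09463834] 403
{'n': (164, 238), 'c': array([0.6259, 0.096 ]), 'med': array([0.6246, 0.0948, 0.0658]), 'wh': array([26.9, 26.7]), 'postang': 63.1, 'armang': np.float64(-27.6), 'zarm': np.float64(0.0206)}
(array([[ 0.5477, -0.1515],
       [ 0.5154, -0.1871],
       [ 0.5127, -0.1196],
       [ 0.4807, -0.1553]]), array([ 0.5141, -0.1534]), np.float64(2.8))
```

View pics/cropt.png

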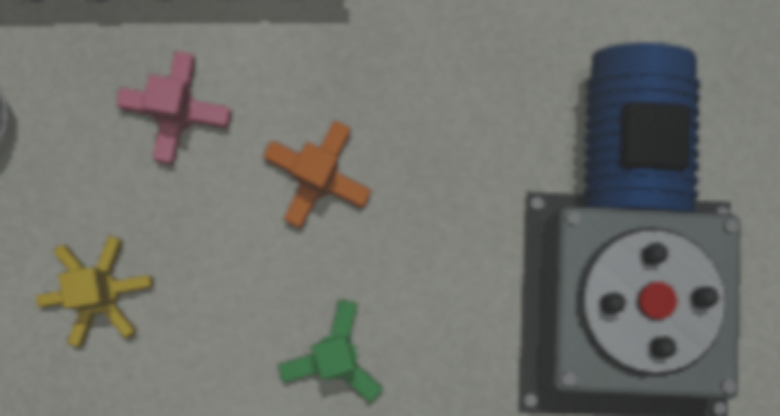

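Confirmed: the orange star at crop (318,167) has four arms. The pink one at (172,103) is the look-alike and stays untouched. I'll write a helper that works out each move in tool axes.

```bash
cat >> h.py <<'E'
def plan(x,y,z,jaw):
    """tool-axis shift (cm), then yaw about tool z (rad), to tool-down pose with jaw axis at `jaw` deg (mod 180)"""
    st=monitor.get_state(); Rm=R.from_quat(st["eef_rot"]); Rt=Rm.as_matrix()
    cur=np.degrees(np.arctan2(Rt[1,1],Rt[0,1])); d=(jaw-cur+90)%180-90; a=np.radians(cur+d)
    Y=np.array([np.cos(a),np.sin(a),0]); Z=np.array([0,0,-1.]); G=np.c_[np.cross(Y,Z),Y,Z]
    print("t",round(st["clock"],2),"pos",st["tool_pos"].round(4),"jaw",cur.round(2),"F",st["contact_force"].round(1),"open",round(st["opening"],3),"q",st["q"].round(2))
    print("shift cm",(Rt.T@(np.array([x,y,z])-st["tool_pos"])*100).round(2),"turn",R.from_matrix(Rt.T@G).as_rotvec().round(3))
E
python3 - <<'E'
from h import *
p=snapshot("wrist"); print(np.array(p["hand_eye"]).round(3), p["fx"])
plan(.6255,.0955,.26,-27.6)
E
```

```text
[[ 0.    -0.963 -0.269  0.069]
 [ 1.     0.     0.001 -0.001]
 [-0.001 -0.269  0.963 -0.081]
 [ 0.     0.     0.     1.   ]] 328.68367172988843
t 0.6 pos [ 0.2201 -0.585   0.3028] jaw -69.39 F [0.7 0.2 0.7] open 1.004 q [ 1.24  0.69 -0.19  1.57  0.16  0.9  -0.22]
shift cm [ 61.9  -49.42   4.27] turn [ 0.     0.    -0.729]
```

Request:
carry_out(motion=[3.87,-3.09,0.1,0,0,0,3.87,-3.09,0.1,0,0,0,3.87,-3.09,0.1,0,0,0,3.87,-3.09,0.1,0,0,0,3.87,-3.09,0.1,0,0,0,3.87,-3.09,0.1,0,0,0,3.87,-3.09,0.1,0,0,0,3.87,-3.09,0.1,0,0,0], hand=8, grip_force=45)

```text
clock: 1.6
tool_pos: [0.4237, -0.2433, 0.2949]
eef_rot: [0.984, 0.179, 0.0, 0.0]
contact_force: [0.4, -0.7, -0.7]
opening: 0.908
```

Request:
carry_out(motion=[3.87,-3.09,0.4,0,0,0,3.87,-3.09,0.4,0,0,0,3.87,-3.09,0.4,0,0,0,3.87,-3.09,0.4,0,0,0,3.87,-3.09,0.4,0,0,0,3.87,-3.09,0.4,0,0,0,3.87,-3.09,0.4,0,0,0,3.87,-3.09,0.4,0,0,0])

```text
clock: 2.6
tool_pos: [0.6264, 0.0973, 0.2627]
eef_rot: [0.984, 0.179, 0.0, 0.0]
contact_force: [0.3, -0.2, -0.5]
opening: 0.906
```

Request:
carry_out(motion=[0,0,0,0,0,-0.18,0,0,0,0,0,-0.18,0,0,0,0,0,-0.18,0,0,0,0,0,-0.18,0,0,0,0,0,0,0,0,0,0,0,0])

```text
clock: 3.35
tool_pos: [0.6256, 0.0957, 0.2627]
eef_rot: [0.859, 0.513, 0.0, 0.0]
contact_force: [-1.0, -0.3, -0.1]
opening: 0.905
```

Run:
```python
from h import *
st=monitor.get_state(); p=snapshot("wrist"); save(p,"w1"); C=cloud(p,st)
plan(.6255,.0955,.097,-27.6)
s=star(p,C,near=(.6255,.0955)); print(s); plan(*s["c"],.097,s["armang"])
```

```text
t 3.4 pos [0.6256 0.0958 0.2627] jaw -28.27 F [-0.3 -0.2  0.1] open 0.909 q [-0.07  0.75 -0.29  1.58  0.26  0.85 -0.95]
shift cm [-0.02  0.   16.57] turn [ 0.     0.    -0.012]
{'n': (942, 1639), 'c': array([0.6259, 0.0966]), 'med': array([0.6261, 0.0973, 0.0642]), 'wh': array([27.4, 27.2]), 'postang': 62.2, 'armang': np.float64(-27.6), 'zarm': np.float64(0.0192)}
t 3.4 pos [0.6256 0.0958 0.2627] jaw -28.27 F [-0.3 -0.2  0.1] open 0.909 q [-0.07  0.75 -0.29  1.58  0.26  0.85 -0.95]
shift cm [ 9.000e-02 -1.000e-02  1.657e+01] turn [ 0.     0.    -0.012]
```

View pics/w1.png

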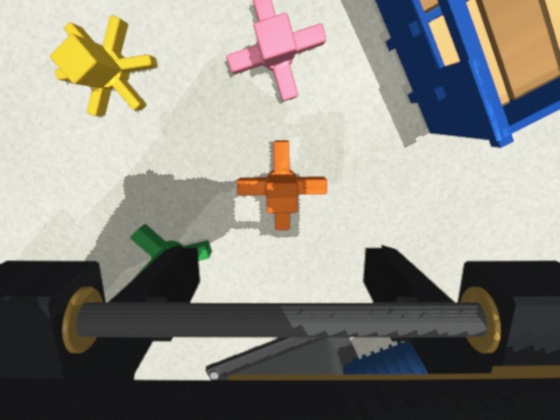

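Run:
```python
from h import *
p=snapshot("top"); C=cloud(p); m=(C[...,2]>.03)&(C[...,0]>.7)&(C[...,0]<.95)&(C[...,1]>.04)&(C[...,1]<.2)&(C[...,2]<.2)
K=C[m]; print(len(K), K.min(0), K.max(0), np.percentile(K[:,0],2))
```

```text
1916 [0.86215108 0.06623117 0.03039783] [0.93514875 0.19987776 0.11477374] 0.8752436025302385
```

Request:
carry_out(motion=[0.05,0,4,0,0,-0.01,0,0,4,0,0,0,0,0,4,0,0,0,0,0,3,0,0,0,0,0,1.5,0,0,0,0,0,0,0,0,0])

```text
clock: 4.2
tool_pos: [0.6255, 0.0962, 0.0972]
eef_rot: [0.855, 0.518, -0.001, -0.0]
contact_force: [0.2, -0.4, 0.2]
opening: 0.907
```

Request:
carry_out(motion=[0,0,0,0,0,0,0,0,0,0,0,0,0,0,0,0,0,0,0,0,0,0,0,0,0,0,0,0,0,0,0,0,0,0,0,0], hand=1.5, grip_force=45)

```text
clock: 4.95
tool_pos: [0.6259, 0.0962, 0.0978]
eef_rot: [0.855, 0.518, 0.0, 0.0]
contact_force: [-0.7, 1.0, 0.0]
opening: 0.315
```

Request:
carry_out(motion=[0,0,-2,0,0,0,0,0,-4,0,0,0,0,0,-4,0,0,0,0,0,-4,0,0,0,0,0,-2,0,0,0,0,0,0,0,0,0])

```text
clock: 5.7
tool_pos: [0.6266, 0.0965, 0.2604]
eef_rot: [0.855, 0.518, 0.002, 0.001]
contact_force: [0.1, -0.7, -2.0]
opening: 0.312
```

Run:
```python
from h import *
st=monitor.get_state(); p=snapshot("wrist"); save(p,"w2"); C=cloud(p,st)
print(hub(snapshot("top"),cloud(snapshot("top"))))
plan(.514,-.1535,.25,-42.2)
```

```text
(array([[ 0.5503, -0.1554],
       [ 0.5154, -0.1874]]), array([ 0.5329, -0.1714]), np.float64(42.6))
t 5.85 pos [0.6251 0.096  0.2569] jaw -27.55 F [-0.6  0.  -1.8] open 0.315 q [-0.06  0.76 -0.3   1.58  0.27  0.84 -0.95]
shift cm [-27.25   1.69   0.73] turn [-0.001  0.002  0.256]
```

View pics/w2.png

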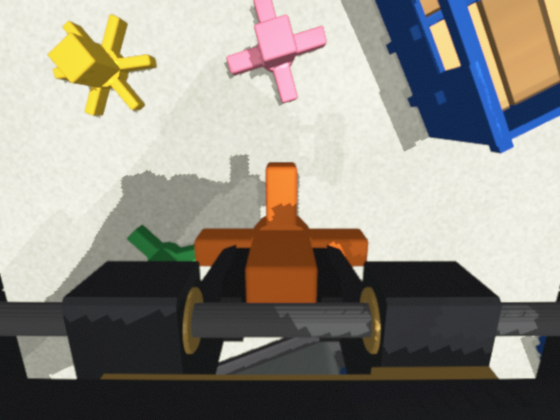

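The star is gripped at opening 27.7 mm, with the post at (282,265) square to the jaws. Clearances at the hub are about 8 mm, so I'm going above it.

Request:
carry_out(motion=[-4.54,0.28,-0.3,0,0,0,-4.54,0.28,-0.3,0,0,0,-4.54,0.28,-0.3,0,0,0,-4.54,0.28,-0.3,0,0,0,-4.54,0.28,-0.3,0,0,0,-4.54,0.28,-0.3,0,0,0,0,0,0,0,0,0.128,0,0,0,0,0,0.128])

```text
clock: 6.85
tool_pos: [0.5137, -0.1539, 0.2746]
eef_rot: [0.916, 0.402, -0.001, -0.001]
contact_force: [0.2, 0.3, -1.7]
opening: 0.312
```

Request:
carry_out(motion=[0,0,0,0,0,0,0,0,0,0,0,0,0,0,0,0,0,0])

```text
clock: 7.22
tool_pos: [0.5145, -0.1529, 0.2754]
eef_rot: [0.914, 0.406, -0.0, -0.0]
contact_force: [0.5, -0.8, -1.6]
opening: 0.315
```

Run:
```python
from h import *
st=monitor.get_state(); p=snapshot("wrist"); save(p,"w3"); C=cloud(p,st)
plan(.514,-.1535,.205,-42.2)
d=np.hypot(C[...,0]-.514,C[...,1]+.1535)
g=C[(d<.052)&(C[...,2]>.09)&(C[...,2]<.107)]; print("plate",len(g))
try: print(hub(p,C))
except Exception as e: print(e)
q=snapshot("scene"); save(q,"s3",(90,110,290,260),3.5)
```

```text
t 7.28 pos [ 0.5146 -0.1529  0.2755] jaw -42.16 F [ 0.3  0.8 -0.7] open 0.315 q [ 0.37  0.62 -0.27  1.86  0.24  0.7  -0.77]
shift cm [-0.08 -0.    7.05] turn [-0.     0.     0.001]
plate 5988
(array([[ 0.5145, -0.121 ],
       [ 0.5492, -0.1525]]), array([ 0.5318, -0.1368]), np.float64(-42.3))
```

View pics/w3.png

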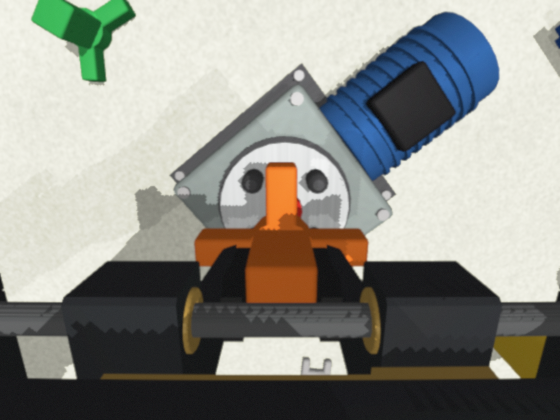

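View pics/s3.png

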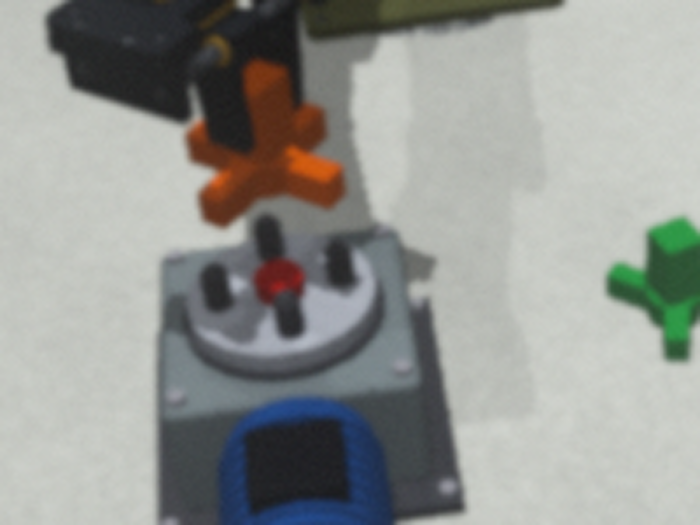

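The pins at wrist pixels (253,181) and (316,181) straddle the front arm symmetrically. The scene crop shows the arms above the gaps. Next is the descent, slow at the end.

Request:
carry_out(motion=[-0.05,0.1,2,0,0,0,0,0,2,0,0,0,0,0,0.5,0,0,0,0,0,0.5,0,0,0,0,0,0.5,0,0,0,0,0,0.4,0,0,0,0,0,0,0,0,0])

```text
clock: 8.2
tool_pos: [0.515, -0.1541, 0.2166]
eef_rot: [0.914, 0.405, -0.0, -0.0]
contact_force: [0.3, 0.4, -1.8]
opening: 0.311
```

Request:
carry_out(motion=[0,0,0.3,0,0,0,0,0,0.3,0,0,0,0,0,0.3,0,0,0,0,0,0.3,0,0,0,0,0,0,0,0,0])

```text
clock: 8.82
tool_pos: [0.5152, -0.1541, 0.205]
eef_rot: [0.914, 0.405, 0.0, 0.0]
contact_force: [-0.3, 0.7, 2.5]
opening: 0.317
```

Request:
carry_out(motion=[0,0,0.2,0,0,0,0,0,0.2,0,0,0,0,0,0.2,0,0,0,0,0,0,0,0,0,0,0,0,0,0,0])

```text
clock: 9.45
tool_pos: [0.5152, -0.1541, 0.1997]
eef_rot: [0.914, 0.405, 0.0, 0.0]
contact_force: [-2.9, 0.1, 9.2]
opening: 0.315
```

Request:
carry_out(motion=[0,0,0.15,0,0,0,0,0,0.15,0,0,0,0,0,0,0,0,0])

```text
clock: 9.82
tool_pos: [0.5152, -0.154, 0.1996]
eef_rot: [0.914, 0.405, 0.001, 0.001]
contact_force: [-7.8, 1.4, 36.6]
opening: 0.314
```

Firm stop at 0.1996, against 0.1995 expected. Relieving the push and releasing.

Request:
carry_out(motion=[0,0,-0.3,0,0,0,0,0,0,0,0,0])

```text
clock: 10.07
tool_pos: [0.5154, -0.1542, 0.1997]
eef_rot: [0.914, 0.405, 0.0, 0.0]
contact_force: [-2.7, 0.2, 13.8]
opening: 0.315
```

Request:
carry_out(motion=[0,0,0,0,0,0,0,0,0,0,0,0,0,0,0,0,0,0,0,0,0,0,0,0], hand=5.5)

```text
clock: 10.58
tool_pos: [0.515, -0.1541, 0.1985]
eef_rot: [0.914, 0.405, -0.0, -0.0]
contact_force: [0.0, 0.1, 0.7]
opening: 0.625
```

Request:
carry_out(motion=[0,0,-1.5,0,0,0,0,0,-3,0,0,0,0,0,-4,0,0,0,0,0,-4,0,0,0,-4,0,0,0,0,0,-4,0,0,0,0,0,0,0,0,0,0,0])

```text
clock: 11.45
tool_pos: [0.4589, -0.2162, 0.3246]
eef_rot: [0.916, 0.402, -0.001, 0.001]
contact_force: [0.8, -0.1, 0.0]
opening: 0.625
```

Run:
```python
from h import *
st=monitor.get_state(); p=snapshot("wrist"); save(p,"w4"); C=cloud(p,st)
print(st["clock"],st["contact_force"].round(1))
print(star(p,C,z0=.102,near=(.515,-.154))); print(hub(p,C))
q=snapshot("scene"); save(q,"s4",(90,110,290,260),3.5); D=cloud(q); print(star(q,D,z0=.102,near=(.515,-.154)))
```

```text
11.45 [ 0.8 -0.1  0. ]
{'n': (1638, 2603), 'c': array([ 0.5151, -0.154 ]), 'med': array([ 0.5151, -0.1537,  0.1662]), 'wh': array([27.9, 28. ]), 'postang': 47.4, 'armang': np.float64(-42.2), 'zarm': np.float64(0.1212)}
(array([[ 0.5368, -0.1302],
       [ 0.5133, -0.1219],
       [ 0.5481, -0.1534],
       [ 0.5378, -0.1744],
       [ 0.492 , -0.1331],
       [ 0.4955, -0.1758],
       [ 0.5166, -0.1888],
       [ 0.4816, -0.1571]]), array([ 0.5152, -0.1543]), np.float64(3.6))
{'n': (155, 428), 'c': array([ 0.5187, -0.1547]), 'med': array([ 0.5207, -0.155 ,  0.1659]), 'wh': array([28.1, 28.1]), 'postang': 43.9, 'armang': np.float64(-42.1), 'zarm': np.float64(0.1206)}
```

View pics/w4.png

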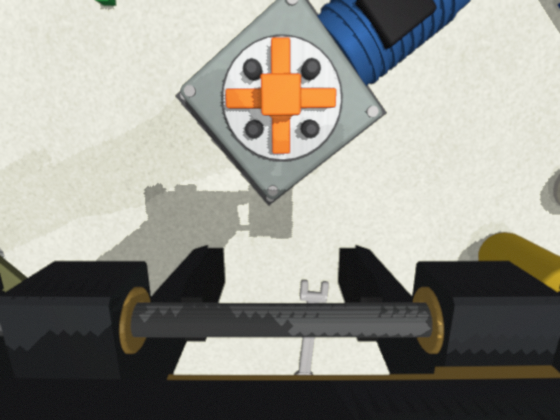

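View pics/s4.png

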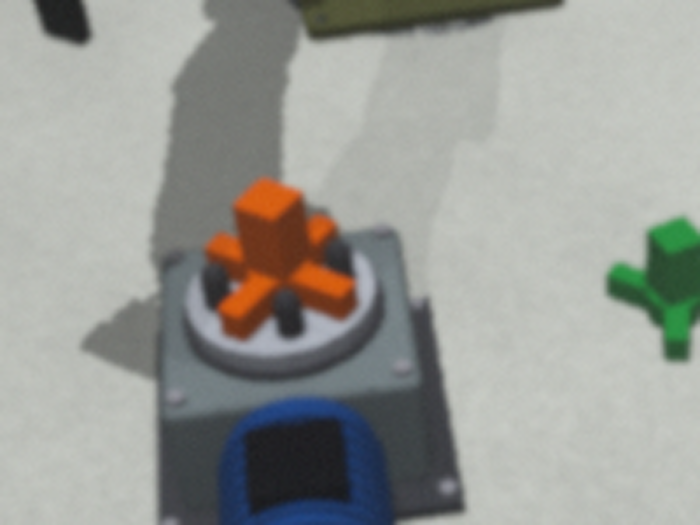

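The star at wrist (281,96) sits centred with its arms midway between the four pins. The arm tops are at 0.121 (0.122 expected), so it is flat on the plate and the gripper is clear.

```bash
python3 -c "
from plant import workorder; print(workorder.finish_job())"
```

```text
the job is handed in; nothing more can be done
None
```

I fitted the orange four-armed star to the hub, pushed it past the red plug to a firm stop, released it and backed the gripper off. I handed the job in at about 11.6 s of the 35 s allowed.

- **Seating:** In the last wrist view the star's centre is within 1 mm of the hub centre. Its arms lie in the gaps between the pins, about 1.5° off the ideal angle. The arm tops read 121 mm above the table, against 122 mm expected. The push stopped at 0.1996 m, against 0.1995 m expected, with about 37 N at the wrist.
- **Scene camera:** It agreed on height and arm angle but put the star's centre about 4 mm off in x. It views from the side, so I trusted the wrist camera for position.
- **Other stars:** I did not touch the green, yellow or pink stars. I made no final measurement of where they stand.

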